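# Load the cup-drilling jig

## Robot

A 7-joint arm with a two-finger parallel gripper is mounted at the origin on a cart in front of the work surface, level with it; the furniture and walls round the work are solid. World frame = base frame: x ahead of the robot, y to its left, z up, the work surface at z = 0. Lengths are in m, angles in rad, forces in N, time in s.
With the tool pointing down it reaches from about 0.4 to 0.85 m from the base axis. Payload 4.5 kg.
Tool frame: the origin (TCP) lies on the centre line of the jaws, within the pads' length; the fingertips stand 11 mm ahead of it and the grasp point (between the pads) lies 8 mm behind it; z points along the fingers, y is the line along which they close (so a half turn about z gives the same grasp; the last joint's range is limited). The gripper opens to 88 mm and grips with 3 to 60 N. Pads are 18 mm wide; open, the fingers measure 123 mm over their backs; the gripper's body (75 mm by 187 mm) begins 45 mm behind the grasp point.
Start: joints at [-1.292, 0.689, -0.195, 1.565, 0.157, 0.902, -0.215], TCP at [0.151, 0.606, 0.25] pointing down, gripper open.
Joint ranges: [-3.01, 3.01], [-0.46, 2.08], [-1.47, 1.51], [0.13, 2.56], [-1, 4.14], [0.04, 2.09], [-2.66, 2.66]. Speed limits (rad/s): [2.57, 2.57, 3.14, 3.14, 3.14, 3.14, 3.14].

## Interface

Orientations are given as a unit quaternion [x, y, z, w].
In Python, from plant import * gives the robot as it stands. The module is installed in compiled form; this text tells all that it offers.
- The arm moves only by the tool send_rows, never from a script. Its argument "motion" is a list of rows, each an object of numbers: "x", "y", "z": the shift along the tool's x, y, z in cm; "rx", "ry", "rz": the turn, a rotation vector about the tool's x, y, z in rad; "jaw": the finger opening in cm, from 0 to 8.81. In form: [{"x": .., "y": .., "z": .., "rx": .., "ry": .., "rz": .., "jaw": ..}, ...]. A call has exactly 5 rows; each row shifts and turns the commanded pose from where the row before left it, along the tool's axes as they then stand; what a row does not reach is not made up. A row lasts 1/10 s, in which the tool goes at most 50 mm and 8.59 degrees, less where a joint would pass 70% of its speed; a pose out of reach is approached as far as the arm can. A call is refused whole if a number of a shift passes 5 or a number of a turn 0.15, either way. A call with a gripper value outside its range is refused whole. The fingers move at their own pace and stop on an object; "grip_force" is the grip in N (left out, the last holds). Time passes only in rows, so rows that do not move let the fingers close, or fill a call up. It gives the time, the measured TCP pose, the force, the opening and the grip force at its end, in the units of the state.
- get_state(): the state, without advancing time (a new reading comes with each control period).
- snapshot(name): name is "scene" or "top" or "wrist"; returns a dict with "img" (384x512x3 uint8, red, green, blue), "vertical_fov" (degrees; the focal length in pixels is half the picture's height over the tangent of half this angle, whatever the lens; pixels are square), "cx", "cy" (the principal point, pixels), "extrinsics" (4x4, takes a point from camera to world coordinates). Camera axes: x right, y up, looking along -z (the intrinsics and any distortion apply to the point x, -y, -z); pixel columns grow to the right and rows downward; lengths in m; the calibration is good to about 2 mm. A picture is of the moment at which its call begins. There is no depth.
- finish_job(): hands the job in; it is judged then, once.
The state is a dict: "clock": time; "q": joint angles; "qd": joint speeds; "joint_torque": joint torques, N m; "tool_pos": TCP position; "eef_rot": TCP orientation; "contact_force": force on the tool from outside, world axes, zero at the start; "moment": the same for the moment, N m; "opening": opening from 0.0 (shut) to 1.0 (fully open); "finger_force": force on a finger pad.
Only numpy, scipy, OpenCV 4.12 (cv2) and the standard library are available. Lean on these libraries where they do the work, as an engineer would, in place of code of your own. Each camera call takes 0.05 s, during which the arm holds its last target. There are 200 camera calls.

## Task

Load the drilling jig: nudge the turned wooden cup lying on its side at the low end of the sloping gutter up the slope, over the sprung steel catch, until it is fully home at the end stop and the catch has sprung up behind it so that it cannot roll back. Then swing the open hinged leaf down over the cup until it is fully shut. Push only, with fingertips or the outside of the fingers: do not lift the cup off the gutter, do not grip or force the cup or the leaf, and leave the standing cups, the brush and the pencil where they are.

Things in the scene. Friction and masses are not known exactly. Their poses are not given: they have to be found in the camera images.
- jig: fixed wooden drilling jig, base 330 x 110 x 12 mm; origin at the centre of its underside on the bench, z up, x level and uphill along its straight gutter, y to the left of that. Gutter floor (two rails, slot between) 40 mm above the bench at x = 0, climbing 10 degrees; 56 mm wide; side walls 18 mm above the floor, lip at the low end (x = -0.11) 15 mm; end stop at x = +0.09, 55 mm high; open above
- cup_mid (a point): centre of the cup to load: plain pale turned wood, 52.6 mm diameter, 50 mm long, about 50 g, on its side with its axis (this frame's z) across the gutter, against the low lip. It rolls freely, this frame turning with it, and rolls back down if let go before it is home. It starts 0.16 m downhill of cup_home and 28 mm lower
- cup_home (a point): fixed, axes as the jig: where the cup's centre is when it touches the end stop (0.068, 0, 0.079 in the jig's frame). Held by the risen catch the cup has about 4 mm of play and settles that much downhill of this point
- catch (a joint): sprung steel tongue, 10 mm wide, in the slot of the gutter floor; pivot at its downhill end; its tip points uphill, 9 mm above the floor at x = 0.048 in the jig's frame. 0 = up (rad); a cup pushed uphill presses it down as it rolls over (grows to about 0.25, under 2 N); it springs up by itself behind the cup
- leaf (a joint): hinged aluminium leaf with a drill bush, 54 mm wide, 8 mm thick, 102 mm long from its pin. 0 = shut (over stop and cup, parallel to the gutter floor, a few mm clear of the cup); grows as it opens (rad). Starts open at 1.85 to 2.0 (1.75 is upright, more leans away from the cup). Stiff hinge, 0.12 N m: it stays where it is left; 2 to 3 N at its end moves it
- hinge_pin (a point): fixed, axes as the jig: centre of the leaf's hinge pin at the top of the jig's high end (0.120, 0, 0.123 in the jig's frame); the pin runs along y. From it the shut leaf points downhill (-x), falling 10 degrees
- leaf_end (a point): middle of the leaf's free edge on its outer face, 102 mm from the pin and 4 mm off the leaf's mid-plane. Turns with the leaf: x points to the pin, z out of the outer face (up when shut, away from the cup when open). A bush collar of 20 mm diameter stands 6 mm out of this face, 61 mm from the pin
- done_a: bystander: reddish turned wooden cup standing beside the jig, 53 mm diameter, 60 mm high; origin at the centre of its foot
- done_b: bystander: pale turned wooden cup with a felt inlay standing beside the jig, 52 mm diameter, 46 mm high; origin at the centre of its foot
- brush: bystander: grey bench brush, 61 x 155 x 91 mm, bristles down; origin at the centre of its underside, y along it
- pencil: bystander: pencil lying on the bench, 142 mm long, 7 mm thick; origin under its middle, y along it
Things that resemble listed ones, but are neither listed nor needed, are in the scene too. What is shaped like the part that bears cup_mid but orange is not meant.

How it is judged:
By the outcome, as a careful person would: the job done as asked, in the order asked, and still so for the second after the job is handed in, with the robot touching nothing.
It also fails if it takes over 64 s, if anything falls off the work surface, if the arm or the gripper's body presses on something with over 40 N, if the wrist force passes 120 N, or if a joint passes its speed limit or range.

## Working session

There is one attempt and no reset: what is moved stays moved. The work goes in short steps, Python scripts to look and compute and a tool call to move; the robot and the scene stay as the last step left them, time stands still between calls to the robot, and variables do not carry over. Pictures are saved under pics/ and viewed, at most 10 in all, crops included, and the job is handed in when it is done.

Besides the shell and the picture viewer there is one more tool, called after "Emit:" as name([rows], argument=value, ...), one row to a line, values as JSON. send_rows: Moves the arm, as the interface text tells. Its arguments: {"type":"object","properties":{"motion":{"type":"array"},"grip_force":{"type":"number"}},"required":["motion"]}

```bash
mkdir -p pics; python3 - <<'E'
from plant import *
import cv2,numpy as np
s=get_state();print({k:np.round(v,3) for k,v in s.items()})
for n in("scene","top"):
    d=snapshot(n);cv2.imwrite(f"pics/{n}0.png",d["img"][:,:,::-1]);print(n,d["vertical_fov"],d["cx"],d["cy"],np.round(d["extrinsics"],3).tolist(),[k for k in d])
E
```

```text
{'clock': np.float64(0.0), 'q': array([-1.292,  0.69 , -0.195,  1.566,  0.157,  0.903, -0.215]), 'qd': array([ 0.   ,  0.001,  0.002, -0.001,  0.002,  0.   ,  0.001]), 'joint_torque': array([-0.0000e+00, -5.2757e+01, -1.2670e+00, -1.5343e+01, -5.3000e-02,
        7.0000e-03,  0.0000e+00]), 'tool_pos': array([0.151, 0.606, 0.249]), 'eef_rot': array([ 0.122,  0.993, -0.001, -0.   ]), 'contact_force': array([0.466, 0.165, 0.057]), 'moment': array([ 0.025, -0.013,  0.056]), 'finger_force': np.float64(0.0), 'opening': np.float64(1.004)}
scene 52.02049585058661 249.34597802619794 193.41012009189933 [[0.816, 0.24, -0.526, 0.029], [-0.578, 0.332, -0.745, -0.582], [-0.004, 0.912, 0.41, 0.473], [0.0, 0.0, 0.0, 1.0]] ['img', 'vertical_fov', 'cx', 'cy', 'extrinsics']
top 43.0708749118717 251.88059657852585 187.14470820255949 [[0.007, 0.995, -0.103, 0.357], [-1.0, 0.005, -0.02, 0.048], [-0.02, 0.103, 0.994, 1.322], [0.0, 0.0, 0.0, 1.0]] ['img', 'vertical_fov', 'cx', 'cy', 'extrinsics']
```

View pics/scene0.png

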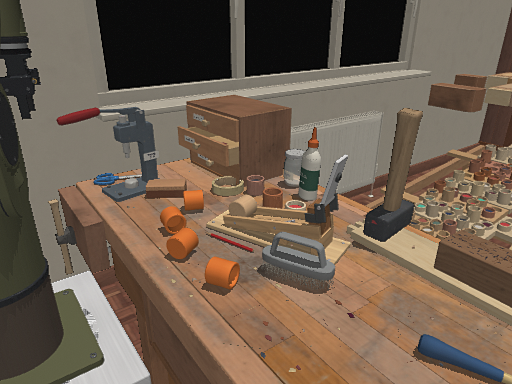

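View pics/top0.png

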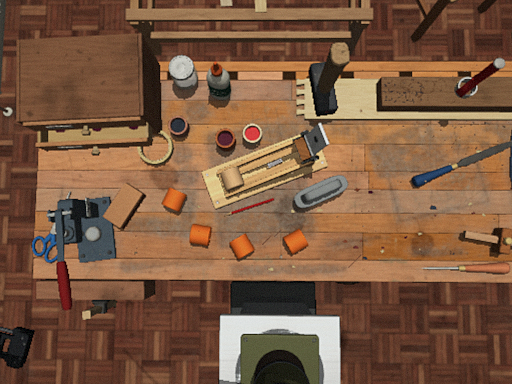

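The scene shows the jig around (280,215), with the cup at (243,205) and the leaf at (335,185). In the top view the cup is at (232,178), the jig runs from (208,190) to (320,148), the brush is at (320,193), the pencil at (250,206), and the standing cups at (226,139) and (252,133).

```bash
cat > h.py <<'E'
import numpy as np,cv2
def ray(d,u,v):
    h=d["img"].shape[0];f=h/2/np.tan(np.radians(d["vertical_fov"]/2));E=d["extrinsics"]
    r=E[:3,:3]@np.array([(u-d["cx"])/f,-(v-d["cy"])/f,-1]);return E[:3,3],r
def onz(d,u,v,z):
    o,r=ray(d,u,v);return o+r*(z-o[2])/r[2]
def proj(d,p):
    h=d["img"].shape[0];f=h/2/np.tan(np.radians(d["vertical_fov"]/2));E=d["extrinsics"]
    c=E[:3,:3].T@(np.asarray(p)-E[:3,3]);return d["cx"]-f*c[0]/c[2],d["cy"]+f*c[1]/c[2]
E
python3 - <<'E'
from plant import *
from h import *
d=snapshot("top");c=cv2.resize(d["img"][115:220,190:340],None,fx=5,fy=5,interpolation=cv2.INTER_CUBIC)
e=snapshot("scene");k=cv2.resize(e["img"][145:295,195:360],None,fx=4,fy=4,interpolation=cv2.INTER_CUBIC)
cv2.imwrite("pics/t1.png",c[:,:,::-1]);cv2.imwrite("pics/s1.png",k[:,:,::-1])
E
```

```text
(no output)
```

View pics/t1.png

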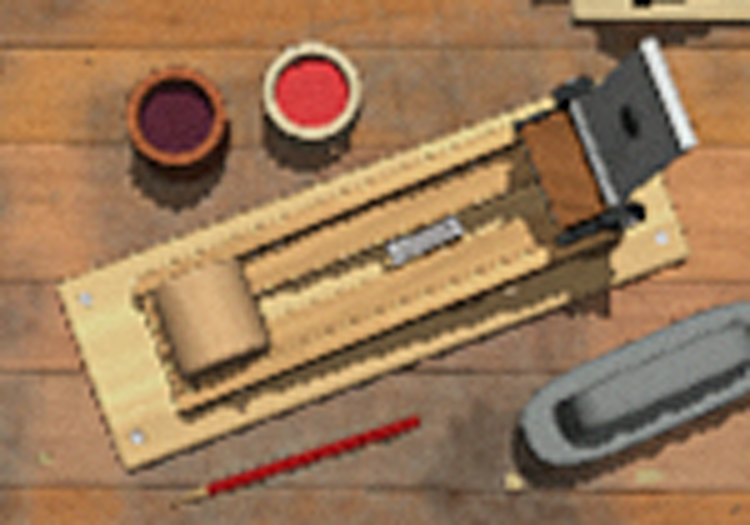

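View pics/s1.png

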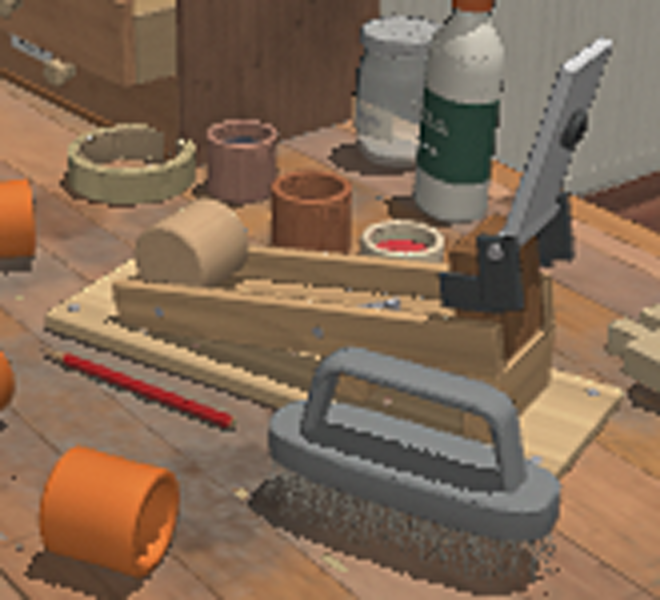

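The top crop shows base corners at crop (62,288), (130,468) and (688,258). The cup is at (212,318), the open leaf's end edge runs (650,42)–(690,148), and the catch is at (425,240). The scene crop shows the hinge pin screw at (495,250) and the leaf's free edge at about (590,55).

```bash
python3 - <<'E'
from plant import *
from h import *
from scipy.spatial.transform import Rotation as R
d=snapshot("top");e=snapshot("scene")
T=lambda x,y:(190+(x+.5)/5-.5,115+(y+.5)/5-.5)
S=lambda x,y:(195+(x+.5)/4-.5,145+(y+.5)/4-.5)
L=np.array([[-.165,.055],[-.165,-.055],[.165,-.055]])
W=np.array([onz(d,*T(*p),.012)[:2] for p in[(62,288),(130,468),(688,258)]])
# also from scene: low-left hidden-ish, near corners
print("W",W.round(4),np.linalg.norm(W[0]-W[1]),np.linalg.norm(W[1]-W[2]))
lc=L-L.mean(0);wc=W-W.mean(0)
yaw=np.arctan2((lc[:,0]*wc[:,1]-lc[:,1]*wc[:,0]).sum(),(lc*wc).sum())
Rz=R.from_euler('z',yaw).as_matrix();o=np.r_[W.mean(0)-Rz[:2,:2]@L.mean(0),0]
print("yaw",yaw,np.degrees(yaw),"o",o.round(4))
np.savez("jig.npz",R=Rz,o=o)
J=lambda p:o+Rz@np.array(p)
for n,p in dict(pin=(.12,0,.123),cup=(.068-.158,0,.051),pinR=(.12,-.03,.123),stop=(.09,0,.1),c1=(-.165,-.055,.012),c2=(.165,-.055,.012),c3=(-.165,.055,.012)).items():
    w=J(p);a=proj(d,w);b=proj(e,w);print(n,w.round(4),"topcrop",[round((a[0]-190)*5),round((a[1]-115)*5)],"scenecrop",[round((b[0]-195)*4),round((b[1]-145)*4)])
for ang in(1.85,1.9,1.95,2.0):
    # shut dir: -x, falling 10deg; open rotates up
    t=np.radians(10)
    f=lambda l,off,y=0:J((.12-l*np.cos(ang-t)+off*np.sin(ang-t)*1,y,.123+l*np.sin(ang-t)+off*np.cos(ang-t)))
    for y in(-.027,.027):
        w=f(.102,.004,y);a=proj(d,w);b=proj(e,w);print(ang,y,w.round(4),[round((a[0]-190)*5),round((a[1]-115)*5)],[round((b[0]-195)*4),round((b[1]-145)*4)])
E
```

```text
W [[ 0.5324  0.2111]
 [ 0.4346  0.1725]
 [ 0.5503 -0.1287]] 0.10510924742938385 0.3227261242501641
yaw -1.199765031596237 -68.74147271784423 o [0.5428 0.0403 0.    ]
pin [ 0.5863 -0.0715  0.123 ] topcrop [600, 152] scenecrop [528, 225]
cup [0.5102 0.1242 0.051 ] topcrop [215, 319] scenecrop [195, 252]
pinR [ 0.5583 -0.0824  0.123 ] topcrop [622, 207] scenecrop [504, 247]
stop [ 0.5754 -0.0435  0.1   ] topcrop [541, 181] scenecrop [473, 251]
c1 [0.4317 0.1742 0.012 ] topcrop [125, 471] scenecrop [44, 313]
c2 [ 0.5514 -0.1334  0.012 ] topcrop [695, 254] scenecrop [551, 483]
c3 [0.5342 0.2141 0.012 ] topcrop [55, 283] scenecrop [149, 247]
1.85 -0.027 [ 0.5664 -0.0949  0.224 ] [674, 153] [551, 61]
1.85 0.027 [ 0.6168 -0.0753  0.224 ] [630, 45] [593, 31]
1.9 -0.027 [ 0.5683 -0.0996  0.2232] [684, 149] [561, 64]
1.9 0.027 [ 0.6186 -0.08    0.2232] [640, 41] [602, 34]
1.95 -0.027 [ 0.5701 -0.1042  0.2221] [694, 146] [570, 68]
1.95 0.027 [ 0.6204 -0.0847  0.2221] [650, 38] [612, 38]
2.0 -0.027 [ 0.5719 -0.1088  0.2207] [703, 143] [580, 73]
2.0 0.027 [ 0.6222 -0.0893  0.2207] [659, 35] [621, 42]
```

```bash
cat >> h.py <<'E'
from scipy.spatial.transform import Rotation as Ro
z=None
def jig():
    q=np.load("jig.npz");return q["R"],q["o"]
def status(s,target=None):
    Rj,o=jig();Rt=Ro.from_quat(s["eef_rot"]).as_matrix()
    want=Rj@np.diag([-1,1,-1.])
    print("t",round(float(s["clock"]),2),"jig pos mm",((Rj.T@(s["tool_pos"]-o))*1e3).round(1),"F jig",(Rj.T@s["contact_force"]).round(2),
      "rotvec to align",Ro.from_matrix(Rt.T@want).as_rotvec().round(3),"open",round(float(s["opening"]),2))
    if target is not None: print("tool-frame cm",(Rt.T@(o+Rj@np.array(target)-s["tool_pos"])*100).round(2))
E
python3 - <<'E'
from plant import *
from h import *
status(get_state(),(-.145,0,.25))
d=snapshot("top")
print("hammer head",onz(d,325,95,.06),onz(d,340,50,.3));print("bottle",onz(d,217,70,.2))
Rj,o=jig();print("leafpush",o+Rj@[.185,0,.2],o+Rj@[.185,.095,.2],o+Rj@[.185,-.095,.2])
E
```

```text
t 0.3 jig pos mm [-669.2 -159.6  249.4] F jig [0.05 0.43 0.01] rotvec to align [-0.001  0.     0.955] open 1.0
tool-frame cm [-4.330e+01 -3.358e+01 -3.000e-02]
hammer head [ 0.73384089 -0.11808608  0.06      ] [ 0.76212527 -0.11968199  0.3       ]
bottle [0.75270041 0.15624569 0.2       ]
leafpush [ 0.60987244 -0.13206215  0.2       ] [ 0.69840806 -0.09761736  0.2       ] [ 0.52133682 -0.16650694  0.2       ]
```

Emit:
send_rows([
  {"x":-2.9,"y":-2.25,"jaw":0},
  {"x":-2.9,"y":-2.25,"jaw":0},
  {"x":-2.9,"y":-2.25,"jaw":0},
  {"x":-2.9,"y":-2.25,"jaw":0},
  {"x":-2.9,"y":-2.25,"jaw":0},
], grip_force=10)

```text
schema error: expected keys x, y, z, rx, ry, rz, jaw
```

Emit:
send_rows([
  {"x":-2.9,"y":-2.25,"jaw":0},
  {"x":-2.9,"y":-2.25,"jaw":0},
  {"x":-2.9,"y":-2.25,"jaw":0},
  {"x":-2.9,"y":-2.25,"jaw":0},
  {"x":-2.9,"y":-2.25,"jaw":0},
])

```text
schema error: expected keys x, y, z, rx, ry, rz, jaw
```

Emit:
send_rows([
  {"x":-2.9,"y":-2.25,"jaw":0},
  {"x":-2.9,"y":-2.25,"jaw":0},
  {"x":-2.9,"y":-2.25,"jaw":0},
  {"x":-2.9,"y":-2.25,"jaw":0},
  {"x":-2.9,"y":-2.25,"jaw":0},
])

```text
schema error: expected keys x, y, z, rx, ry, rz, jaw
```

Emit:
send_rows([
  {"rz":0.14,"jaw":0},
  {"rz":0.14,"jaw":0},
  {"rz":0.14,"jaw":0},
  {"rz":0.14,"jaw":0},
  {"rz":0.14,"jaw":0},
])

```text
schema error: expected keys x, y, z, rx, ry, rz, jaw
```

Emit:
send_rows([
  {"rz":0.14,"jaw":0},
  {"rz":0.115,"jaw":0},
  {"jaw":0},
  {"jaw":0},
  {"jaw":0},
])

```text
schema error: expected keys x, y, z, rx, ry, rz, jaw
```

```bash
python3 - <<'E'
from plant import *
from h import *
status(get_state(),(-.145,0,.15))
d=snapshot("wrist");cv2.imwrite("pics/w1.png",d["img"][:,:,::-1])
Rj,o=jig()
for n,p in dict(cup=(-.0895,0,.051),rearL=(-.116,.025,.051),rearR=(-.116,-.025,.051),c1=(-.165,-.055,.012),c3=(-.165,.055,.012),pinR=(.12,-.027,.123),pinL=(.12,.027,.123)).items(): print(n,np.round(proj(d,o+Rj@p)))
E
```

```text
t 0.35 jig pos mm [-669.3 -159.5  249.5] F jig [-0.01  0.24  0.46] rotvec to align [-0.     0.     0.955] open 1.0
tool-frame cm [-43.31 -33.58   9.97]
cup [ 11. 465.]
rearL [ 35. 468.]
rearR [ 10. 448.]
c1 [ 36. 397.]
c3 [ 85. 439.]
pinR [-147.  574.]
pinL [-114.  593.]
```

View pics/w1.png

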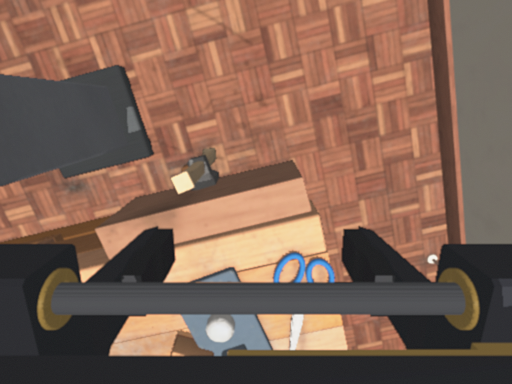

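The moves were refused because every key is required, so the wrist view still shows the start place. I'm resending with all the keys.

Emit:
send_rows([
  {"x":-2.9,"y":-2.25,"z":0,"rx":0,"ry":0,"rz":0,"jaw":0},
  {"x":-2.9,"y":-2.25,"z":0,"rx":0,"ry":0,"rz":0,"jaw":0},
  {"x":-2.9,"y":-2.25,"z":0,"rx":0,"ry":0,"rz":0,"jaw":0},
  {"x":-2.9,"y":-2.25,"z":0,"rx":0,"ry":0,"rz":0,"jaw":0},
  {"x":-2.9,"y":-2.25,"z":0,"rx":0,"ry":0,"rz":0,"jaw":0},
], grip_force=10)

```text
clock: 0.9
tool_pos: [0.2452, 0.4998, 0.2622]
eef_rot: [0.111, 0.993, 0.038, -0.013]
contact_force: [-51.1, 73.5, 36.4]
opening: 0.008
finger_force: 42.0
```

Emit:
send_rows([
  {"x":-2.9,"y":-2.25,"z":0,"rx":0,"ry":0,"rz":0,"jaw":0},
  {"x":-2.9,"y":-2.25,"z":0,"rx":0,"ry":0,"rz":0,"jaw":0},
  {"x":-2.9,"y":-2.25,"z":0,"rx":0,"ry":0,"rz":0,"jaw":0},
  {"x":-2.9,"y":-2.25,"z":0,"rx":0,"ry":0,"rz":0,"jaw":0},
  {"x":-2.9,"y":-2.25,"z":0,"rx":0,"ry":0,"rz":0,"jaw":0},
])

```text
clock: 1.4
tool_pos: [0.3792, 0.3168, 0.2501]
eef_rot: [0.122, 0.993, 0.0, 0.0]
contact_force: [-0.2, 1.0, -0.0]
opening: 0.115
finger_force: 0.0
```

Emit:
send_rows([
  {"x":-2.9,"y":-2.25,"z":0,"rx":0,"ry":0,"rz":0,"jaw":0},
  {"x":-2.9,"y":-2.25,"z":0,"rx":0,"ry":0,"rz":0,"jaw":0},
  {"x":-2.9,"y":-2.25,"z":0,"rx":0,"ry":0,"rz":0,"jaw":0},
  {"x":-2.9,"y":-2.25,"z":0,"rx":0,"ry":0,"rz":0,"jaw":0},
  {"x":-2.9,"y":-2.25,"z":0,"rx":0,"ry":0,"rz":0,"jaw":0},
])

```text
clock: 1.9
tool_pos: [0.4926, 0.1723, 0.2499]
eef_rot: [0.122, 0.993, 0.0, 0.0]
contact_force: [-0.3, 1.4, 0.3]
opening: 0.007
finger_force: 0.0
```

Emit:
send_rows([
  {"x":0,"y":0,"z":0,"rx":0,"ry":0,"rz":0.14,"jaw":0},
  {"x":0,"y":0,"z":0,"rx":0,"ry":0,"rz":0.14,"jaw":0},
  {"x":0,"y":0,"z":0,"rx":0,"ry":0,"rz":0.14,"jaw":0},
  {"x":0,"y":0,"z":0,"rx":0,"ry":0,"rz":0.14,"jaw":0},
  {"x":0,"y":0,"z":0,"rx":0,"ry":0,"rz":0.14,"jaw":0},
])

```text
clock: 2.4
tool_pos: [0.4918, 0.1736, 0.2498]
eef_rot: [0.458, 0.889, 0.0, 0.0]
contact_force: [0.8, 0.4, 0.5]
opening: 0.005
finger_force: 0.0
```

Emit:
send_rows([
  {"x":0,"y":0,"z":0,"rx":0,"ry":0,"rz":0.14,"jaw":0},
  {"x":0,"y":0,"z":0,"rx":0,"ry":0,"rz":0.115,"jaw":0},
  {"x":0,"y":0,"z":0,"rx":0,"ry":0,"rz":0,"jaw":0},
  {"x":0,"y":0,"z":0,"rx":0,"ry":0,"rz":0,"jaw":0},
  {"x":0,"y":0,"z":0,"rx":0,"ry":0,"rz":0,"jaw":0},
])

```text
clock: 2.9
tool_pos: [0.4917, 0.1736, 0.2498]
eef_rot: [0.564, 0.826, 0.0, -0.0]
contact_force: [-0.5, 0.0, -0.4]
opening: 0.005
finger_force: 0.0
```

```bash
python3 - <<'E'
from plant import *
from h import *
status(get_state(),(-.145,0,.15))
d=snapshot("wrist");cv2.imwrite("pics/w2.png",d["img"][:,:,::-1])
Rj,o=jig()
for n,p in dict(cup=(-.0895,0,.051),rearL=(-.116,.025,.051),rearR=(-.116,-.025,.051),c1=(-.165,-.055,.012),c3=(-.165,.055,.012),pinR=(.12,-.027,.123),pinL=(.12,.027,.123)).items(): print(n,np.round(proj(d,o+Rj@p)))
E
```

```text
t 2.9 jig pos mm [-142.7    0.7  249.8] F jig [-0.21 -0.44 -0.38] rotvec to align [ 0.    -0.     0.002] open 0.01
tool-frame cm [ 0.23 -0.07  9.98]
cup [257. 214.]
rearL [279. 192.]
rearR [235. 192.]
c1 [212. 145.]
c3 [302. 145.]
pinR [232. 410.]
pinL [280. 410.]
```

View pics/w2.png

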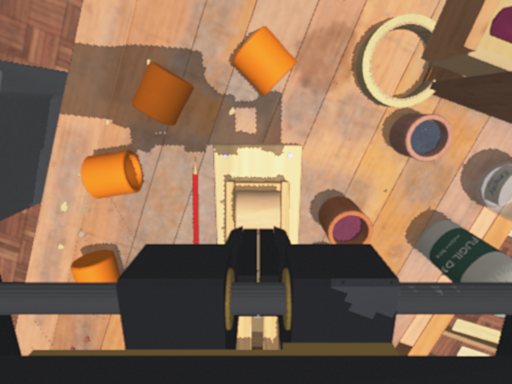

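The wrist view shows the cup centred at column 258 with its rear edge at about row 191, and the base corners at (215,148) and (300,145), which agrees with the estimate. The first move brushed something near the start place: the reading peaked around 96 N. I'll check what it was later. Going down behind the cup now.

Emit:
send_rows([
  {"x":0,"y":0,"z":3.5,"rx":0,"ry":0,"rz":0,"jaw":0},
  {"x":0,"y":0,"z":3.5,"rx":0,"ry":0,"rz":0,"jaw":0},
  {"x":0,"y":0,"z":3.5,"rx":0,"ry":0,"rz":0,"jaw":0},
  {"x":0,"y":0,"z":3.5,"rx":0,"ry":0,"rz":0,"jaw":0},
  {"x":0,"y":0,"z":3.0,"rx":0,"ry":0,"rz":0,"jaw":0},
])

```text
clock: 3.45
tool_pos: [0.4916, 0.1735, 0.0781]
eef_rot: [0.564, 0.826, 0.0, -0.0]
contact_force: [-0.2, -0.4, 0.7]
opening: 0.005
finger_force: 0.0
```

Emit:
send_rows([
  {"x":0,"y":0,"z":0.7,"rx":0,"ry":0,"rz":0,"jaw":0},
  {"x":0,"y":0,"z":0.7,"rx":0,"ry":0,"rz":0,"jaw":0},
  {"x":0,"y":0,"z":0.6,"rx":0,"ry":0,"rz":0,"jaw":0},
  {"x":0,"y":0,"z":0,"rx":0,"ry":0,"rz":0,"jaw":0},
  {"x":0,"y":0,"z":0,"rx":0,"ry":0,"rz":0,"jaw":0},
])

```text
clock: 3.95
tool_pos: [0.4923, 0.1737, 0.0606]
eef_rot: [0.565, 0.825, 0.001, 0.0]
contact_force: [-0.0, -0.6, 0.7]
opening: 0.009
finger_force: 0.0
```

```bash
python3 - <<'E'
from plant import *
from h import *
status(get_state(),(-.115,0,.059))
E
```

```text
t 3.95 jig pos mm [-142.6    1.3   60.6] F jig [ 0.51 -0.24  0.68] rotvec to align [ 0.002 -0.     0.   ] open 0.01
tool-frame cm [-2.76 -0.13  0.16]
```

Emit:
send_rows([
  {"x":-0.6,"y":0,"z":0,"rx":0,"ry":0,"rz":0,"jaw":0},
  {"x":-0.6,"y":-0.1,"z":0,"rx":0,"ry":0,"rz":0,"jaw":0},
  {"x":-0.4,"y":0,"z":0,"rx":0,"ry":0,"rz":0,"jaw":0},
  {"x":-0.4,"y":0,"z":0,"rx":0,"ry":0,"rz":0,"jaw":0},
  {"x":-0.4,"y":0,"z":-0.07,"rx":0,"ry":0,"rz":0,"jaw":0},
])

```text
clock: 4.45
tool_pos: [0.4996, 0.1506, 0.0605]
eef_rot: [0.565, 0.825, 0.0, -0.0]
contact_force: [-0.1, 1.0, 0.7]
opening: 0.008
finger_force: 0.4
```

Emit:
send_rows([
  {"x":-0.5,"y":0,"z":-0.09,"rx":0,"ry":0,"rz":0,"jaw":0},
  {"x":-0.5,"y":0,"z":-0.09,"rx":0,"ry":0,"rz":0,"jaw":0},
  {"x":-0.5,"y":0,"z":-0.09,"rx":0,"ry":0,"rz":0,"jaw":0},
  {"x":-0.5,"y":0,"z":-0.09,"rx":0,"ry":0,"rz":0,"jaw":0},
  {"x":-0.5,"y":0,"z":-0.09,"rx":0,"ry":0,"rz":0,"jaw":0},
])

```text
clock: 4.95
tool_pos: [0.5087, 0.1271, 0.065]
eef_rot: [0.565, 0.825, 0.0, -0.0]
contact_force: [-0.3, 1.1, 0.8]
opening: 0.008
finger_force: 0.4
```

```bash
python3 - <<'E'
from plant import *
from h import *
status(get_state(),(.0327,0,.088))
d=snapshot("scene");cv2.imwrite("pics/s2.png",cv2.resize(d["img"][120:300,180:380],None,fx=3,fy=3)[:,:,::-1])
E
```

```text
t 4.95 jig pos mm [-93.2  -0.4  65. ] F jig [-1.13  0.13  0.82] rotvec to align [-0. -0. -0.] open 0.01
tool-frame cm [-12.59   0.04  -2.3 ]
```

View pics/s2.png

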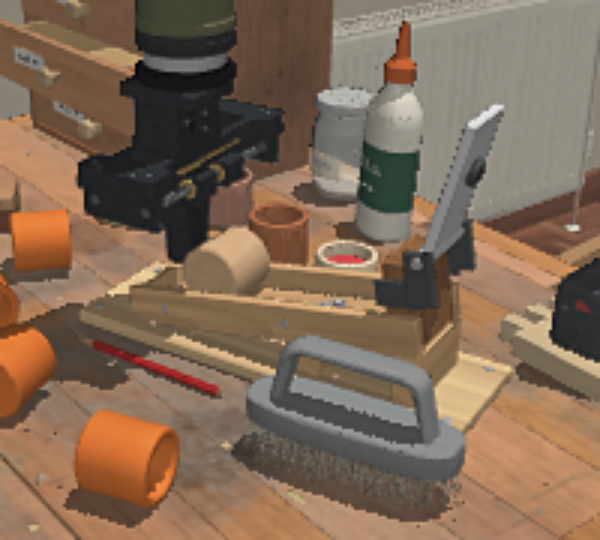

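The picture shows the finger at about (185,240) touching the cup at (228,262), which is rolling up the gutter. Continuing.

Emit:
send_rows([
  {"x":-0.5,"y":0,"z":-0.09,"rx":0,"ry":0,"rz":0,"jaw":0},
  {"x":-0.5,"y":0,"z":-0.09,"rx":0,"ry":0,"rz":0,"jaw":0},
  {"x":-0.5,"y":0,"z":-0.09,"rx":0,"ry":0,"rz":0,"jaw":0},
  {"x":-0.5,"y":0,"z":-0.09,"rx":0,"ry":0,"rz":0,"jaw":0},
  {"x":-0.5,"y":0,"z":-0.09,"rx":0,"ry":0,"rz":0,"jaw":0},
])

```text
clock: 5.5
tool_pos: [0.5178, 0.1038, 0.0695]
eef_rot: [0.565, 0.825, 0.0, -0.0]
contact_force: [1.0, 1.4, 1.2]
opening: 0.007
finger_force: 0.4
```

Emit:
send_rows([
  {"x":-0.5,"y":0,"z":-0.09,"rx":0,"ry":0,"rz":0,"jaw":0},
  {"x":-0.5,"y":0,"z":-0.09,"rx":0,"ry":0,"rz":0,"jaw":0},
  {"x":-0.5,"y":0,"z":-0.09,"rx":0,"ry":0,"rz":0,"jaw":0},
  {"x":-0.5,"y":0,"z":-0.09,"rx":0,"ry":0,"rz":0,"jaw":0},
  {"x":-0.5,"y":0,"z":-0.09,"rx":0,"ry":0,"rz":0,"jaw":0},
])

```text
clock: 6.0
tool_pos: [0.5268, 0.0805, 0.074]
eef_rot: [0.565, 0.825, 0.0, -0.0]
contact_force: [0.4, 0.4, -0.1]
opening: 0.006
finger_force: 0.4
```

Emit:
send_rows([
  {"x":-0.5,"y":0,"z":-0.09,"rx":0,"ry":0,"rz":0,"jaw":0},
  {"x":-0.5,"y":0,"z":-0.09,"rx":0,"ry":0,"rz":0,"jaw":0},
  {"x":-0.5,"y":0,"z":-0.09,"rx":0,"ry":0,"rz":0,"jaw":0},
  {"x":-0.5,"y":0,"z":-0.09,"rx":0,"ry":0,"rz":0,"jaw":0},
  {"x":-0.5,"y":0,"z":-0.09,"rx":0,"ry":0,"rz":0,"jaw":0},
])

```text
clock: 6.5
tool_pos: [0.5359, 0.0573, 0.0785]
eef_rot: [0.565, 0.825, 0.0, -0.0]
contact_force: [-0.6, 0.3, 0.0]
opening: 0.005
finger_force: 0.4
```

Emit:
send_rows([
  {"x":-0.4,"y":0,"z":-0.07,"rx":0,"ry":0,"rz":0,"jaw":0},
  {"x":-0.4,"y":0,"z":-0.07,"rx":0,"ry":0,"rz":0,"jaw":0},
  {"x":-0.4,"y":0,"z":-0.07,"rx":0,"ry":0,"rz":0,"jaw":0},
  {"x":-0.4,"y":0,"z":-0.07,"rx":0,"ry":0,"rz":0,"jaw":0},
  {"x":-0.4,"y":0,"z":-0.07,"rx":0,"ry":0,"rz":0,"jaw":0},
])

```text
clock: 7.0
tool_pos: [0.543, 0.0387, 0.082]
eef_rot: [0.565, 0.825, 0.0, -0.0]
contact_force: [-0.7, 1.4, 1.1]
opening: 0.008
finger_force: 0.5
```

```bash
python3 - <<'E'
from plant import *
from h import *
status(get_state(),(.0327,0,.088))
E
```

```text
t 7.0 jig pos mm [ 1.6 -0.4 82. ] F jig [-1.56 -0.13  1.1 ] rotvec to align [-0. -0.  0.] open 0.01
tool-frame cm [-3.11  0.04 -0.6 ]
```

Emit:
send_rows([
  {"x":-0.4,"y":0,"z":-0.07,"rx":0,"ry":0,"rz":0,"jaw":0},
  {"x":-0.4,"y":0,"z":-0.07,"rx":0,"ry":0,"rz":0,"jaw":0},
  {"x":-0.4,"y":0,"z":-0.07,"rx":0,"ry":0,"rz":0,"jaw":0},
  {"x":-0.4,"y":0,"z":-0.07,"rx":0,"ry":0,"rz":0,"jaw":0},
  {"x":-0.4,"y":0,"z":-0.07,"rx":0,"ry":0,"rz":0,"jaw":0},
])

```text
clock: 7.5
tool_pos: [0.5504, 0.0199, 0.0854]
eef_rot: [0.565, 0.825, -0.0, 0.0]
contact_force: [-0.6, 0.4, -0.2]
opening: 0.008
finger_force: 0.0
```

Emit:
send_rows([
  {"x":-0.15,"y":0,"z":-0.03,"rx":0,"ry":0,"rz":0,"jaw":0},
  {"x":-0.15,"y":0,"z":-0.03,"rx":0,"ry":0,"rz":0,"jaw":0},
  {"x":-0.15,"y":0,"z":-0.03,"rx":0,"ry":0,"rz":0,"jaw":0},
  {"x":-0.15,"y":0,"z":-0.03,"rx":0,"ry":0,"rz":0,"jaw":0},
  {"x":-0.1,"y":0,"z":-0.02,"rx":0,"ry":0,"rz":0,"jaw":0},
])

```text
clock: 8.0
tool_pos: [0.5527, 0.0141, 0.0868]
eef_rot: [0.564, 0.825, 0.0, -0.0]
contact_force: [-0.9, 0.5, 0.7]
opening: 0.005
finger_force: 0.4
```

```bash
python3 - <<'E'
from plant import *
from h import *
status(get_state(),(.0327,0,.088))
E
```

```text
t 8.0 jig pos mm [28.1 -0.3 86.8] F jig [-0.79 -0.66  0.68] rotvec to align [-0. -0.  0.] open 0.0
tool-frame cm [-0.46  0.03 -0.12]
```

Emit:
send_rows([
  {"x":-0.1,"y":0,"z":-0.02,"rx":0,"ry":0,"rz":0,"jaw":0},
  {"x":-0.1,"y":0,"z":-0.02,"rx":0,"ry":0,"rz":0,"jaw":0},
  {"x":-0.1,"y":0,"z":-0.02,"rx":0,"ry":0,"rz":0,"jaw":0},
  {"x":-0.1,"y":0,"z":-0.02,"rx":0,"ry":0,"rz":0,"jaw":0},
  {"x":0,"y":0,"z":0,"rx":0,"ry":0,"rz":0,"jaw":0},
])

```text
clock: 8.5
tool_pos: [0.553, 0.0133, 0.0872]
eef_rot: [0.563, 0.826, 0.001, -0.002]
contact_force: [-2.2, 7.1, 0.4]
opening: 0.007
finger_force: 3.8
```

Emit:
send_rows([
  {"x":-0.1,"y":0,"z":0,"rx":0,"ry":0,"rz":0,"jaw":0},
  {"x":0,"y":0,"z":0,"rx":0,"ry":0,"rz":0,"jaw":0},
  {"x":-0.1,"y":0,"z":0,"rx":0,"ry":0,"rz":0,"jaw":0},
  {"x":0,"y":0,"z":0,"rx":0,"ry":0,"rz":0,"jaw":0},
  {"x":0,"y":0,"z":0,"rx":0,"ry":0,"rz":0,"jaw":0},
])

```text
clock: 9.0
tool_pos: [0.553, 0.0132, 0.0871]
eef_rot: [0.563, 0.827, 0.001, -0.003]
contact_force: [-3.7, 9.5, -0.9]
opening: 0.003
finger_force: 5.4
```

```bash
python3 - <<'E'
from plant import *
from h import *
status(get_state(),(.0327,0,.088))
E
```

```text
t 9.0 jig pos mm [29.  -0.4 87.1] F jig [-1.021e+01 -1.000e-02 -9.000e-01] rotvec to align [-0.002 -0.007  0.004] open 0.0
tool-frame cm [-0.37  0.04 -0.1 ]
```

Firm stop at about 10 N, so the cup is probably at the end stop. Backing off gently and looking.

Emit:
send_rows([
  {"x":0.3,"y":0,"z":0,"rx":0,"ry":0,"rz":0,"jaw":0},
  {"x":0.2,"y":0,"z":0,"rx":0,"ry":0,"rz":0,"jaw":0},
  {"x":0.2,"y":0,"z":0,"rx":0,"ry":0,"rz":0,"jaw":0},
  {"x":0.2,"y":0,"z":0,"rx":0,"ry":0,"rz":0,"jaw":0},
  {"x":0.2,"y":0,"z":0,"rx":0,"ry":0,"rz":0,"jaw":0},
])

```text
clock: 9.5
tool_pos: [0.5513, 0.0176, 0.0877]
eef_rot: [0.565, 0.825, -0.0, 0.001]
contact_force: [0.2, 0.6, -0.1]
opening: 0.001
finger_force: 0.0
```

Emit:
send_rows([
  {"x":0.3,"y":0,"z":0,"rx":0,"ry":0,"rz":0,"jaw":0},
  {"x":0.3,"y":0,"z":0,"rx":0,"ry":0,"rz":0,"jaw":0},
  {"x":0.4,"y":0,"z":0,"rx":0,"ry":0,"rz":0,"jaw":0},
  {"x":0.5,"y":0,"z":0,"rx":0,"ry":0,"rz":0,"jaw":0},
  {"x":0.5,"y":0,"z":0,"rx":0,"ry":0,"rz":0,"jaw":0},
])

```text
clock: 10.0
tool_pos: [0.5435, 0.0376, 0.0876]
eef_rot: [0.564, 0.825, 0.0, -0.0]
contact_force: [-0.1, -0.0, 0.1]
opening: 0.003
finger_force: 0.0
```

```bash
python3 - <<'E'
from plant import *
from h import *
status(get_state())
Rj,o=jig()
d=snapshot("scene");cv2.imwrite("pics/s3.png",cv2.resize(d["img"][140:270,200:360],None,fx=4,fy=4,interpolation=cv2.INTER_CUBIC)[:,:,::-1])
for n,p in dict(homeR=(.068,-.025,.079),settledR=(.064,-.025,.078)).items():
    b=proj(d,o+Rj@p);print(n,round((b[0]-200)*4),round((b[1]-140)*4))
E
```

```text
t 10.0 jig pos mm [ 2.8 -0.3 87.6] F jig [-0.   -0.06  0.06] rotvec to align [ 0. -0.  0.] open 0.0
homeR 392 314
settledR 386 314
```

View pics/s3.png

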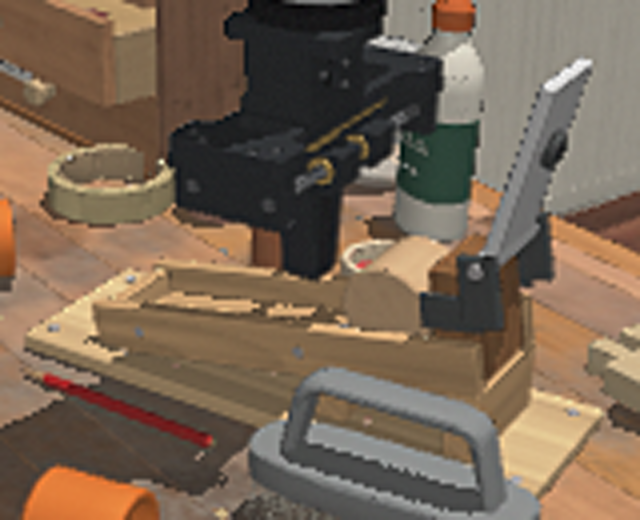

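The picture shows the cup's end face at (383,300), resting against the stop with the finger well clear at (310,260), so the catch holds it. Lifting and moving beyond the leaf.

Emit:
send_rows([
  {"x":0,"y":0,"z":-4.2,"rx":0,"ry":0,"rz":0,"jaw":0},
  {"x":0,"y":0,"z":-4.2,"rx":0,"ry":0,"rz":0,"jaw":0},
  {"x":0,"y":0,"z":-4.2,"rx":0,"ry":0,"rz":0,"jaw":0},
  {"x":0,"y":0,"z":-4.2,"rx":0,"ry":0,"rz":0,"jaw":0},
  {"x":0,"y":0,"z":-4.2,"rx":0,"ry":0,"rz":0,"jaw":0},
])

```text
clock: 10.55
tool_pos: [0.5432, 0.0372, 0.2994]
eef_rot: [0.564, 0.825, 0.0, -0.0]
contact_force: [1.2, 0.6, -0.7]
opening: 0.009
finger_force: 0.0
```

Emit:
send_rows([
  {"x":-3.5,"y":-0.2,"z":0,"rx":0,"ry":0,"rz":0,"jaw":0},
  {"x":-3.5,"y":-0.2,"z":0,"rx":0,"ry":0,"rz":0,"jaw":0},
  {"x":-3.5,"y":-0.2,"z":0,"rx":0,"ry":0,"rz":0,"jaw":0},
  {"x":-3.5,"y":-0.2,"z":0,"rx":0,"ry":0,"rz":0,"jaw":0},
  {"x":-3.0,"y":-0.2,"z":0,"rx":0,"ry":0,"rz":0,"jaw":0},
])

```text
clock: 11.05
tool_pos: [0.5961, -0.1269, 0.2975]
eef_rot: [0.565, 0.825, -0.0, 0.0]
contact_force: [-0.1, -0.4, 0.4]
opening: 0.004
finger_force: 0.0
```

```bash
python3 - <<'E'
from plant import *
from h import *
Rj,o=jig();o=o-Rj@[.003,0,0];np.savez("jig.npz",R=Rj,o=o)
status(get_state(),(.175,-.01,.216))
E
```

```text
t 11.05 jig pos mm [178.2 -11.  297.5] F jig [ 0.35 -0.2   0.39] rotvec to align [-0.     0.    -0.001] open 0.0
tool-frame cm [0.32 0.1  8.15]
```

Emit:
send_rows([
  {"x":0,"y":0,"z":2,"rx":0,"ry":0,"rz":0,"jaw":0},
  {"x":0,"y":0,"z":2,"rx":0,"ry":0,"rz":0,"jaw":0},
  {"x":0,"y":0,"z":2,"rx":0,"ry":0,"rz":0,"jaw":0},
  {"x":0,"y":0,"z":1.5,"rx":0,"ry":0,"rz":0,"jaw":0},
  {"x":0,"y":0,"z":0.7,"rx":0,"ry":0,"rz":0,"jaw":0},
])

```text
clock: 11.55
tool_pos: [0.595, -0.1246, 0.214]
eef_rot: [0.564, 0.825, -0.001, -0.001]
contact_force: [-1.1, 0.6, -0.2]
opening: 0.006
finger_force: 0.0
```

```bash
python3 - <<'E'
from plant import *
from h import *
status(get_state(),(.16,-.01,.216))
l=.088
for a in[1.9,1.75,1.6,1.4,1.2,1.0,.8,.6,.4,.3,.2,.1,0,-.03]:
    p=a-np.radians(10)
    sx=.009 if p>0 else -.009
    ll=l if p>0 else l-.017
    x=.12-ll*np.cos(p)+.004*np.sin(p);z=.123+ll*np.sin(p)+.004*np.cos(p)
    print(a,"TCP x,z mm",np.round([(x+sx)*1e3,(z+.011)*1e3],1))
E
```

```text
t 11.55 jig pos mm [175.7 -11.2 214. ] F jig [-0.98 -0.84 -0.18] rotvec to align [-0.003 -0.002  0.   ] open 0.01
tool-frame cm [ 1.57  0.12 -0.2 ]
1.9 TCP x,z mm [146.5 220.3]
1.75 TCP x,z mm [133.4 222. ]
1.6 TCP x,z mm [120.2 221.7]
1.4 TCP x,z mm [103.  218.2]
1.2 TCP x,z mm [ 86.8 211.3]
1.0 TCP x,z mm [ 72.3 201.4]
0.8 TCP x,z mm [ 60.  188.8]
0.6 TCP x,z mm [ 50.5 174. ]
0.4 TCP x,z mm [ 44.1 157.6]
0.3 TCP x,z mm [ 42.2 149. ]
0.2 TCP x,z mm [ 41.1 140.2]
0.1 TCP x,z mm [ 39.9 132.7]
0 TCP x,z mm [ 40.4 125.6]
-0.03 TCP x,z mm [ 40.7 123.5]
```

Emit:
send_rows([
  {"x":0.6,"y":0,"z":0,"rx":0,"ry":0,"rz":0,"jaw":0},
  {"x":0.6,"y":0,"z":0,"rx":0,"ry":0,"rz":0,"jaw":0},
  {"x":0.6,"y":0,"z":0,"rx":0,"ry":0,"rz":0,"jaw":0},
  {"x":0.6,"y":0,"z":0,"rx":0,"ry":0,"rz":0,"jaw":0},
  {"x":0.6,"y":0,"z":0,"rx":0,"ry":0,"rz":0,"jaw":0},
])

```text
clock: 12.05
tool_pos: [0.5856, -0.0968, 0.2165]
eef_rot: [0.565, 0.825, 0.0, 0.001]
contact_force: [0.9, -1.4, 0.2]
opening: 0.007
finger_force: 0.7
```

Emit:
send_rows([
  {"x":0.6,"y":0,"z":0,"rx":0,"ry":0,"rz":0,"jaw":0},
  {"x":0.5,"y":0,"z":-0.1,"rx":0,"ry":0,"rz":0,"jaw":0},
  {"x":0.5,"y":0,"z":-0.1,"rx":0,"ry":0,"rz":0,"jaw":0},
  {"x":0.5,"y":0,"z":-0.1,"rx":0,"ry":0,"rz":0,"jaw":0},
  {"x":0.5,"y":0,"z":-0.1,"rx":0,"ry":0,"rz":0,"jaw":0},
])

```text
clock: 12.55
tool_pos: [0.5754, -0.0725, 0.2195]
eef_rot: [0.565, 0.825, -0.0, -0.0]
contact_force: [1.0, -1.4, -0.8]
opening: 0.007
finger_force: 0.6
```

```bash
python3 - <<'E'
from plant import *
from h import *
status(get_state(),(.103,-.011,.218))
E
```

```text
t 12.55 jig pos mm [120.  -10.5 219.5] F jig [ 1.68  0.37 -0.8 ] rotvec to align [-0. -0. -0.] open 0.01
tool-frame cm [ 1.7  -0.05  0.15]
```

Emit:
send_rows([
  {"x":0.85,"y":0,"z":0.05,"rx":0,"ry":0,"rz":0,"jaw":0},
  {"x":0.85,"y":0,"z":0.1,"rx":0,"ry":0,"rz":0,"jaw":0},
  {"x":0.8,"y":0,"z":0.3,"rx":0,"ry":0,"rz":0,"jaw":0},
  {"x":0.8,"y":0,"z":0.4,"rx":0,"ry":0,"rz":0,"jaw":0},
  {"x":0.75,"y":0,"z":0.5,"rx":0,"ry":0,"rz":0,"jaw":0},
])

```text
clock: 13.05
tool_pos: [0.5607, -0.0341, 0.2058]
eef_rot: [0.564, 0.826, 0.0, -0.0]
contact_force: [0.7, -1.4, 0.6]
opening: 0.004
finger_force: 0.5
```

Emit:
send_rows([
  {"x":0.7,"y":0,"z":0.5,"rx":0,"ry":0,"rz":0,"jaw":0},
  {"x":0.6,"y":0,"z":0.6,"rx":0,"ry":0,"rz":0,"jaw":0},
  {"x":0.6,"y":0,"z":0.65,"rx":0,"ry":0,"rz":0,"jaw":0},
  {"x":0.5,"y":0,"z":0.7,"rx":0,"ry":0,"rz":0,"jaw":0},
  {"x":0.45,"y":0,"z":0.75,"rx":0,"ry":0,"rz":0,"jaw":0},
])

```text
clock: 13.55
tool_pos: [0.5506, -0.0081, 0.1735]
eef_rot: [0.565, 0.825, 0.0, 0.0]
contact_force: [0.6, -0.5, 0.7]
opening: 0.007
finger_force: 0.4
```

```bash
python3 - <<'E'
from plant import *
from h import *
status(get_state(),(.044,-.011,.1576))
E
```

```text
t 13.55 jig pos mm [ 50.9 -10.3 173.5] F jig [0.64 0.39 0.69] rotvec to align [ 0. -0.  0.] open 0.01
tool-frame cm [ 0.69 -0.07  1.59]
```

Emit:
send_rows([
  {"x":0.35,"y":0,"z":0.8,"rx":0,"ry":0,"rz":0,"jaw":0},
  {"x":0.35,"y":0,"z":0.8,"rx":0,"ry":0,"rz":0,"jaw":0},
  {"x":0.2,"y":0,"z":0.8,"rx":0,"ry":0,"rz":0,"jaw":0},
  {"x":0.1,"y":0,"z":0.8,"rx":0,"ry":0,"rz":0,"jaw":0},
  {"x":0.1,"y":0,"z":0.5,"rx":0,"ry":0,"rz":0,"jaw":0},
])

```text
clock: 14.05
tool_pos: [0.5465, 0.0018, 0.1362]
eef_rot: [0.565, 0.825, -0.0, -0.0]
contact_force: [0.9, -1.1, 0.6]
opening: 0.006
finger_force: 0.5
```

```bash
python3 - <<'E'
from plant import *
from h import *
status(get_state(),(.0404,-.011,.1256))
E
```

```text
t 14.05 jig pos mm [ 40.2 -10.5 136.2] F jig [1.34 0.45 0.59] rotvec to align [-0.001 -0.    -0.   ] open 0.01
tool-frame cm [-0.02 -0.05  1.06]
```

Emit:
send_rows([
  {"x":0,"y":0,"z":0.3,"rx":0,"ry":0,"rz":0,"jaw":0},
  {"x":0,"y":0,"z":0.3,"rx":0,"ry":0,"rz":0,"jaw":0},
  {"x":0,"y":0,"z":0.2,"rx":0,"ry":0,"rz":0,"jaw":0},
  {"x":0,"y":0,"z":0.15,"rx":0,"ry":0,"rz":0,"jaw":0},
  {"x":0,"y":0,"z":0.1,"rx":0,"ry":0,"rz":0,"jaw":0},
])

```text
clock: 14.55
tool_pos: [0.5466, 0.0018, 0.1266]
eef_rot: [0.565, 0.825, 0.0, -0.0]
contact_force: [-1.3, 0.2, 0.6]
opening: 0.006
finger_force: 0.6
```

Emit:
send_rows([
  {"x":0,"y":0,"z":0.1,"rx":0,"ry":0,"rz":0,"jaw":0},
  {"x":0,"y":0,"z":0.1,"rx":0,"ry":0,"rz":0,"jaw":0},
  {"x":0,"y":0,"z":0.1,"rx":0,"ry":0,"rz":0,"jaw":0},
  {"x":0,"y":0,"z":0,"rx":0,"ry":0,"rz":0,"jaw":0},
  {"x":0,"y":0,"z":0,"rx":0,"ry":0,"rz":0,"jaw":0},
])

```text
clock: 15.05
tool_pos: [0.5468, 0.0017, 0.1252]
eef_rot: [0.565, 0.825, 0.0, 0.0]
contact_force: [-3.6, 0.8, 14.8]
opening: 0.005
finger_force: 7.9
```

```bash
python3 - <<'E'
from plant import *
from h import *
status(get_state(),(.0404,-.011,.1256))
E
```

```text
t 15.05 jig pos mm [ 40.4 -10.3 125.2] F jig [-2.06 -3.03 14.77] rotvec to align [ 0.001  0.    -0.   ] open 0.0
tool-frame cm [ 0.   -0.07 -0.04]
```

The leaf met its stop at the expected height (125.2 mm, predicted 125.6). Retracting.

Emit:
send_rows([
  {"x":0,"y":0,"z":-0.3,"rx":0,"ry":0,"rz":0,"jaw":0},
  {"x":0,"y":0,"z":-1,"rx":0,"ry":0,"rz":0,"jaw":0},
  {"x":0,"y":0,"z":-3,"rx":0,"ry":0,"rz":0,"jaw":0},
  {"x":0,"y":0,"z":-4,"rx":0,"ry":0,"rz":0,"jaw":0},
  {"x":0,"y":0,"z":-4,"rx":0,"ry":0,"rz":0,"jaw":0},
])

```text
clock: 15.55
tool_pos: [0.5465, 0.0017, 0.2481]
eef_rot: [0.565, 0.825, -0.0, -0.0]
contact_force: [1.1, -1.5, -0.5]
opening: 0.001
finger_force: 0.0
```

Emit:
send_rows([
  {"x":4,"y":0,"z":-1,"rx":0,"ry":0,"rz":0,"jaw":0},
  {"x":4,"y":0,"z":0,"rx":0,"ry":0,"rz":0,"jaw":0},
  {"x":4,"y":0,"z":0,"rx":0,"ry":0,"rz":0,"jaw":0},
  {"x":4,"y":0,"z":0,"rx":0,"ry":0,"rz":0,"jaw":0},
  {"x":0,"y":0,"z":0,"rx":0,"ry":0,"rz":0,"jaw":0},
])

```text
clock: 16.05
tool_pos: [0.4864, 0.1577, 0.2571]
eef_rot: [0.56, 0.828, 0.002, -0.002]
contact_force: [-0.2, -0.3, -1.1]
opening: 0.008
finger_force: 0.0
```

```bash
python3 - <<'E'
from plant import *
from h import *
status(get_state())
d=snapshot("scene");cv2.imwrite("pics/s4.png",cv2.resize(d["img"][90:300,40:360],None,fx=2.5,fy=2.5,interpolation=cv2.INTER_CUBIC)[:,:,::-1])
E
```

```text
t 16.05 jig pos mm [-126.8  -10.   257.1] F jig [ 0.23 -0.26 -1.06] rotvec to align [ 0.001 -0.004  0.01 ] open 0.01
```

View pics/s4.png

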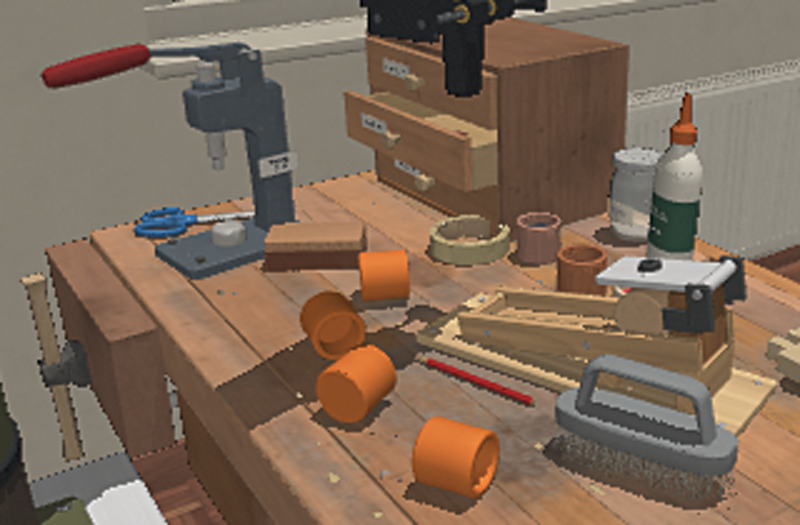

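The leaf is shut at (665,268) over the cup at (640,312). The bystanders, the press and the scissors all stand as before. Handing in.

```bash
python3 -c "
from plant import *
print(finish_job())"
```

```text
the job is handed in; nothing more can be done
None
```

The cup is home behind the risen catch and the leaf is fully shut, handed in at about 16 s, but my first transit move hit something near the start pose (force reading about 96 N, under the 120 N wrist limit). Nothing looks displaced in the last picture, but I did not find out what was hit, or whether it was the fingers or the gripper body (40 N limit).

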